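# Set the pull-to-turn dial of a tube warmer

## Robot

A 6-joint arm with a two-finger parallel gripper is mounted at the origin on a cart in front of the work surface, level with it; the furniture and walls round the work are solid. World frame = base frame: x ahead of the robot, y to its left, z up, the work surface at z = 0. Lengths are in m, angles in degrees, forces in N, time in s.
With the tool pointing down it reaches from about 0.35 to 0.875 m from the base axis. Payload 4.2 kg.
Tool frame: the origin (TCP) lies at the very end of the fingers, on their centre line; the grasp point (between the pads) lies 19 mm behind it; z points along the fingers, y is the line along which they close (so a half turn about z gives the same grasp; the last joint's range is limited). The gripper opens to 87 mm and grips with 3 to 60 N. Pads are 19 mm wide; open, the fingers measure 117 mm over their backs; the gripper's body (75 mm by 190 mm) begins 51 mm behind the grasp point.
Start: joints at [89.416, 22.042, 0.453, 0, -68.411, -14.817], TCP at [0.166, 0.603, 0.2] pointing down, gripper open.
Joint ranges: [-179.83, 179.83], [-69.29, 118.12], [-61.27, 80.66], [-181.25, 117.63], [-171.15, -9.14], [-177.46, 177.46]. Speed limits (degrees/s): [159.86, 159.86, 180, 180, 180, 180].

## Interface

Orientations are given as a 3x3 rotation matrix whose columns are the frame's x, y, z axes.
In Python, from station import monitor, cams, ticket gives the robot as it stands.
- The arm moves only by the tool drive_tool, never from a script. Its argument "moves" is a list of rows, each an object with "delta_pos": the shift along the tool's x, y, z in mm, a list of three; "turn": the turn about the tool's z in rad; "claw": the opening, from 0 (shut) to 1 (fully open). A call has 1 to 12 rows; each row shifts and turns the commanded pose from where the row before left it, along the tool's axes as they then stand; what a row does not reach is not made up. A row lasts 1/8 s, in which the tool goes at most 62.5 mm and 10.7 degrees, less where a joint would pass 70% of its speed; a pose out of reach is approached as far as the arm can. A call is refused whole if a number of a shift passes 62.5 or a number of a turn 0.188, either way. A call with a gripper value outside its range is refused whole. The fingers move at their own pace and stop on an object; the grip force is fixed at half the most. Time passes only in rows, so rows that do not move let the fingers close. It gives the time, the measured TCP pose, the force, the opening and the grip force at its end, in the units of the state.
- monitor.sense(): the state, without advancing time (a new reading comes with each control period).
- cams.capture(name): name is "scene" or "top" or "wrist"; returns a dict with "color" (400x640x3 uint8, red, green, blue), "range_z" (400x640 float32, m along the optical axis (not along the pixel's ray), 0 where there is no reading), "vertical_fov" (degrees; the focal length in pixels is half the picture's height over the tangent of half this angle, whatever the lens; pixels are square), "cx", "cy" (the principal point, pixels), "extrinsics" (4x4, takes a point from camera to world coordinates). Camera axes: x right, y down, z forward; pixel columns grow to the right and rows downward; lengths in m; the calibration is good to about 2 mm. The wrist camera is an equidistant fisheye: a pixel r from the principal point sees the ray r / f radians off the axis. A picture is of the moment at which its call begins.
- ticket.finish_job(): hands the job in; it is judged then, once.
The state is a dict: "time_s": time; "joints": joint angles; "joint_velocities": joint speeds; "effort": joint torques, N m; "tcp_pos": TCP position; "ee_rot": TCP orientation; "wrist_force": force on the tool from outside, world axes, zero at the start; "moment": the same for the moment, N m; "gripper_width": opening from 0.0 (shut) to 1.0 (fully open); "gripper_force": force on a finger pad.
Only numpy, scipy, OpenCV 4.12 (cv2) and the standard library are available. Lean on these libraries where they do the work, as an engineer would, in place of code of your own. Each camera call takes 0.05 s, during which the arm holds its last target. There are 200 camera calls.

## Task

The tube warmer's dial is locked. Pull the dial straight up to unlock it, turn it until its pointer is at the green dot, feel for the slot there and push the dial fully home again so that it locks, then let go. The dots are stuck on by hand and only show roughly where the slots are, so press gently and never force the dial while it is blocked; leave the tubes in the warmer and the carton beside it where they are.

Things in the scene. Friction and masses are not known exactly. Their poses are not given: they have to be found in the camera images.
- warmer: White bench tube warmer, 168 x 124 mm, 58 mm high, fixed. Origin: centre of its underside, z up; its front (readout) faces its -x; the aluminium well block with two loose purple-capped tubes is at its +x end. The dial's vertical axis is 32 mm towards -x from the origin; the tubes stand about 80 mm or more from that axis and rise 39 mm above the flat top.
- collar: Steel toothed ring fixed under the dial. Origin: on the dial axis, level with the warmer's flat top, z up. Teeth 7 mm high, at radius 24 to 32 mm, with 7 mm wide slots: one where the dial starts and one near each of the four dots. The dial's 5 mm wide keys drop in only within about 2 degrees of a slot's centre; elsewhere they land on the teeth and the dial stays about 6 mm up.
- dial: The dial: black round skirt 70 mm across, grip bar, white pointer and two keys beneath. Origin on its axis, 29 mm below dial_grip; it meets the collar's origin when fully home. x along the pointer. It slides straight up by at most 12 mm against about 2 N of friction and stays where it is left (no spring). Lifted over 6.5 mm, it turns up to 85 degrees either way from its start, with about 0.02 N m.
- dial_grip (a point): Centre of the black bar to grip on top of the dial: 46 mm long (along x), 14 mm wide (along y: pinch it across these sides from above), with its top 12 mm above this point. The top of the skirt is 15 mm below this point. x points along the bar to the pointer, z up. Fully home, this point is 29 mm above the collar's origin (87.5 mm above the table).
- pointer_tip (a point): Tip of the white pointer at the edge of the dial, 42 mm from the dial axis along the bar's x. At the start it points along the warmer's +x.
- mark_green: Green dot, 12 mm across, 1 mm thick, stuck on the flat top about 50 mm from the dial axis; origin at the centre of its underside. It marks one of four slots, 25 to 80 degrees to either side of the start. Stuck on by hand: the true slot lies within 8 degrees, to either side, of the direction from the dial axis to the dot. Slots are 30 degrees or more apart.
- mark_white_1: White dot like the green one, marking another slot (not wanted).
- mark_white_2: White dot like the green one, marking another slot (not wanted).
- mark_white_3: White dot like the green one, marking another slot (not wanted).
- tube_a0_mid (a point): Middle of a purple-capped blood tube, 17 mm across and 79 mm high, standing loose in the well block.
- tube_a2_mid (a point): Middle of another such tube in the well block.
- swab_box_mid (a point): Centre of a loose white and blue carton, 106 x 56 x 48 mm, left of the warmer.

How it is judged:
By the outcome, as a careful person would: the job done as asked, in the order asked, and still so for the second after the job is handed in, with the robot touching nothing.
It also fails if it takes over 45 s, if anything falls off the work surface, if the arm or the gripper's body presses on something with over 40 N, if the wrist force passes 120 N, or if a joint passes its speed limit or range.

## Working session

There is one attempt and no reset: what is moved stays moved. The work goes in short steps, Python scripts to look and compute and a tool call to move; the robot and the scene stay as the last step left them, time stands still between calls to the robot, and variables do not carry over. Pictures are saved under pics/ and viewed, at most 10 in all, crops included, and the job is handed in when it is done.

Besides the shell and the picture viewer there is one more tool, called by a JSON object that holds its "fn" and its "kwargs". drive_tool: Moves the arm, as the interface text tells. Its arguments: {"type":"object","properties":{"moves":{"type":"array","items":{"type":"object","properties":{"delta_pos":{"type":"array","items":{"type":"number"}},"turn":{"type":"number"},"claw":{"type":"number"}}}}},"required":["moves"]}

```bash
mkdir -p pics; cat > h.py <<'E'
import numpy as np, cv2
from station import monitor, cams, ticket
def cap(n):
    d=cams.capture(n); d['f']=200/np.tan(np.radians(d['vertical_fov'])/2); return d
def ray(d,u,v,fish=False):
    x=(u-d['cx'])/d['f']; y=(v-d['cy'])/d['f']
    if fish:
        r=np.hypot(x,y); s=np.sin(r)/r if r>1e-9 else 1; c=np.array([x*s,y*s,np.cos(r)])
    else: c=np.array([x,y,1.])
    E=np.array(d['extrinsics']); return E[:3,3],E[:3,:3]@c
def onplane(d,u,v,z,fish=False):
    o,r=ray(d,u,v,fish); return o+r*(z-o[2])/r[2]
E
python3 - <<'E'
from h import *
for n in ('scene','top'):
    d=cap(n); cv2.imwrite(f'pics/{n}0.png',d['color'][:,:,::-1]); print(n,d['f'],d['cx'],d['cy'],np.round(d['extrinsics'],3).tolist())
    np.savez(f'{n}0.npz',**d)
s=monitor.sense(); print(s)
E
```

```text
scene 492.4666069844088 315.8942126502097 199.17581910828667 [[0.422, -0.431, 0.798, -0.129], [-0.907, -0.192, 0.376, -0.007], [-0.009, -0.882, -0.472, 0.497], [0.0, 0.0, 0.0, 1.0]]
top 474.28501061934793 322.4723619669683 187.9761496539674 [[0.162, -0.965, 0.206, 0.378], [-0.987, -0.159, 0.032, 0.309], [0.002, -0.209, -0.978, 0.9], [0.0, 0.0, 0.0, 1.0]]
{'time_s': 0.1, 'joints': array([ 8.94168614e+01,  2.20864648e+01,  3.87881510e-01, -2.37607983e-02,
       -6.84107152e+01, -1.48180233e+01]), 'joint_velocities': array([ 0.11153043, -0.12452376,  0.22497788,  0.23063437, -0.12379124,
       -0.07273053]), 'effort': array([ 3.24618259e-04, -3.91690063e+01,  1.87935752e+01,  4.23198983e+00,
        1.34509927e-02, -6.92189337e-05]), 'tcp_pos': array([0.16580856, 0.60200847, 0.19877377]), 'ee_rot': array([[ 9.64049409e-01, -2.65722736e-01, -4.05005251e-04],
       [-2.65723020e-01, -9.64047537e-01, -1.90356555e-03],
       [ 1.15376331e-04,  1.94275046e-03, -9.99998106e-01]]), 'wrist_force': array([-0.29623555,  0.18046114,  0.52515902]), 'moment': array([-0.01113331, -0.0136029 , -0.02153706]), 'gripper_force': 0.0, 'gripper_width': 0.9980421308441916}
```

View pics/top0.png

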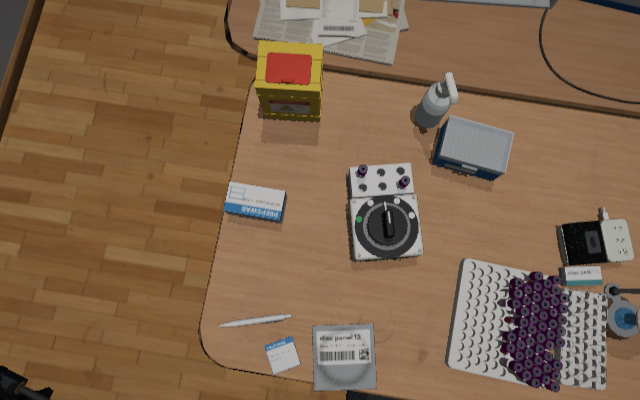

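View pics/scene0.png

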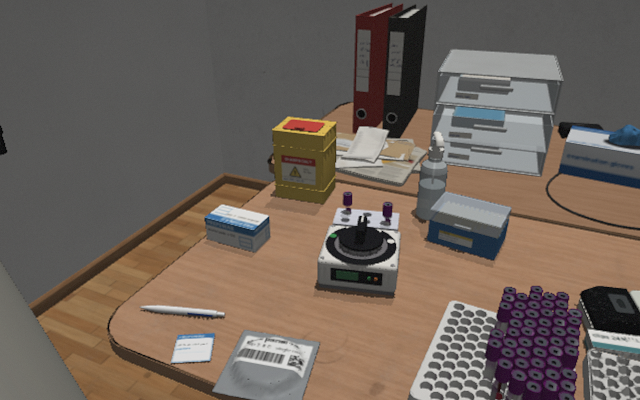

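The top view shows the warmer near (386,215), with the dial about (388,225), the green dot near (359,219) and tubes at (362,172) and (404,182). The carton is at (255,202), well clear. I'll measure these from a crop.

```bash
python3 - <<'E'
from h import *
d=dict(np.load('top0.npz'))
c=d['color']; hsv=cv2.cvtColor(c,cv2.COLOR_RGB2HSV)
cv2.imwrite('pics/crop.png',cv2.resize(c[150:270,335:435,::-1],None,fx=5,fy=5,interpolation=cv2.INTER_CUBIC)) 
g=cv2.inRange(hsv,(45,90,60),(85,255,255)); g[:150]=0;g[270:]=0;g[:,:335]=0;g[:,435:]=0
M=cv2.moments(g,True); u,v=M['m10']/M['m00'],M['m01']/M['m00']; print('green',u,v,M['m00'],onplane(d,u,v,.0595))
# white dots and pointer
w=cv2.inRange(hsv,(0,0,170),(180,50,255)); w=w[150:270,335:435]
n,l,s,ce=cv2.connectedComponentsWithStats(w)
for i in range(1,n): print(s[i],ce[i]+[335,150],onplane(d,*(ce[i]+[335,150]),.0595))
b=cv2.inRange(hsv,(0,0,0),(180,255,75))[150:270,335:435]
n,l,s,ce=cv2.connectedComponentsWithStats(b)
for i in range(1,n):
  if s[i][4]>20: print('b',s[i],ce[i]+[335,150])
E
```

```text
green 362.575 222.8 40.0 [0.50405896 0.25553178 0.0595    ]
[  15   13   64   34 1151] [380.80712424 179.46741964] [0.58801962 0.23425556 0.0595    ]
[ 66  45  18  27 138] [411.26086957 202.82608696] [0.55413204 0.17421849 0.0595    ]
[63 46  2  1  2] [398.5 196. ] [0.56282964 0.19852057 0.0595    ]
[ 17  48  21  27 166] [358.56024096 206.05421687] [0.53289002 0.26703691 0.0595    ]
[59 48  6  5 21] [396.52380952 200.38095238] [0.55426534 0.20100052 0.0595    ]
[49 53  2  2  4] [384.5 203.5] [0.54508522 0.22162786 0.0595    ]
[50 57  1  3  3] [385. 208.] [0.53709235 0.21963303 0.0595    ]
[53 62  2 10 11] [388.72727273 216.27272727] [0.52329758 0.21102464 0.0595    ]
[74 63  6  5 21] [411.19047619 214.9047619 ] [0.53228194 0.17163242 0.0595    ]
[ 71  77  16  27 144] [415.84027778 244.97916667] [0.4802687  0.15689208 0.0595    ]
[19 79  1  2  2] [354.  229.5] [0.48970413 0.26885717 0.0595    ]
[ 20  84  20  24 154] [361.09090909 249.72727273] [0.45631339 0.25120644 0.0595    ]
b [94  1  6 14 45] [432.31111111 158.33333333]
b [22 19  9  9 43] [360.09302326 173.62790698]
b [42 19  8  7 33] [380.6969697  171.84848485]
b [62 18  7  6 35] [400.05714286 170.42857143]
b [ 11  21  12  91 334] [349.71257485 219.57784431]
b [62 30 11  9 53] [401.11320755 184.60377358]
b [44 33  7  7 34] [382.05882353 185.67647059]
b [24 35  7  6 31] [362.58064516 187.06451613]
b [  20   45   63   66 2335] [385.56059957 228.67109208]
b [ 63  49  16  16 111] [405.10810811 206.52252252]
```

View pics/crop.png

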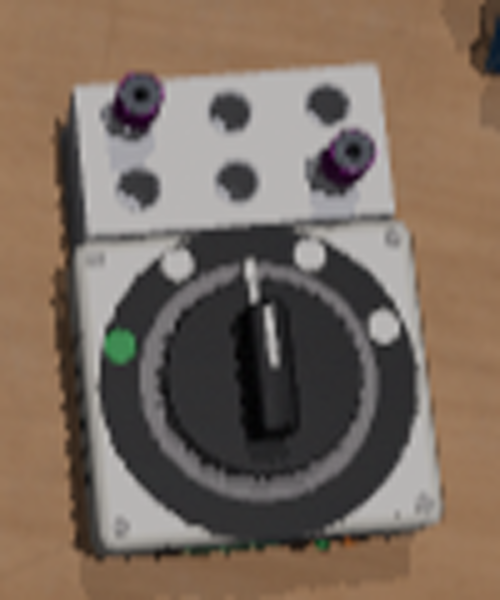

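The crop shows the green dot at (120,346), white dots at (178,264), (311,254) and (384,326), the pointer tip at (250,262), and the steel ring centred near (260,381). These are crop pixels, 5x. The green dot lies to the left of the pointer, so it needs a counter-clockwise turn.

```bash
python3 - <<'E'
from h import *
from scipy.optimize import least_squares
d=dict(np.load('top0.npz'))
P=lambda x,y,z: onplane(d,335+(x-2)/5,150+(y-2)/5,z)[:2]
dots=np.array([P(*p,.0595) for p in [(120,346),(178,264),(311,254),(384,326)]])
print(dots)
ring=np.array([P(*p,.0655) for p in [(140,381),(380,381),(250,262),(262,500)]])
print('ring',ring)
# black disc outline on flat top
disc=np.array([P(*p,.0585) for p in [(100,385),(418,385),(250,228),(262,540)]]); print('disc',disc)
f=least_squares(lambda q:np.hypot(*(dots-q).T)-.05,[.51,.21]); print('axis',f.x,f.fun*1000)
cor=np.array([P(*p,.0585) for p in [(78,240),(404,222),(438,520),(103,550)]]);print('cor',cor)
ax=f.x
for n in (P(250,264,.0735),): print('ptr',n,np.degrees(np.arctan2(*(n-ax)[::-1])))
for q in dots: print(np.degrees(np.arctan2(*(q-ax)[::-1])))
bar=[P(*p,.0995) for p in [(254,304),(278,301),(297,430),(270,437)]];print('bar',np.array(bar),np.mean(bar,0))
e=cor[1]-cor[0]; print('edge dirs',np.degrees(np.arctan2(*(cor[0]-cor[3])[::-1])),np.degrees(np.arctan2(*(cor[1]-cor[2])[::-1])))
E
```

```text
[[0.51003185 0.26358652]
 [0.54289813 0.24732219]
 [0.55431154 0.20050445]
 [0.53253119 0.17128526]]
ring [[0.4978741  0.25509826]
 [0.51165763 0.17124205]
 [0.54662015 0.22244345]
 [0.46332829 0.20686519]]
disc [[0.49514706 0.26852263]
 [0.51355643 0.15652118]
 [0.56042938 0.22340319]
 [0.45015824 0.2041323 ]]
axis [0.50601999 0.21367808] [ 6.94318664e-02 -8.08255540e-02  5.61541718e-02 -5.16755917e-05]
cor [[0.54595381 0.28416251]
 [0.57167924 0.16866211]
 [0.46715303 0.14380162]
 [0.43763846 0.25885339]]
ptr [0.54428715 0.22317707] 13.940674586426807
85.40419084634865
42.37435572563964
-15.258651686908044
-57.97936455142894
bar [[0.52549618 0.22265573]
 [0.52785802 0.21469403]
 [0.48510354 0.20250207]
 [0.48127505 0.2111976 ]] [0.5049332  0.21276236]
edge dirs 13.151851901202281 13.378645996755202
```

{"fn": "drive_tool", "kwargs": {"moves": [{"delta_pos": [20, 13, 0], "claw": 1}, {"delta_pos": [37, 25, 0]}, {"delta_pos": [37, 25, 0]}, {"delta_pos": [37, 25, 0]}, {"delta_pos": [37, 25, 0]}, {"delta_pos": [37, 25, 0]}, {"delta_pos": [37, 25, 0]}, {"delta_pos": [37, 25, 0]}, {"delta_pos": [37, 25, 0]}, {"delta_pos": [37, 25, 0]}, {"delta_pos": [37, 25, 0]}, {"delta_pos": [20, 14, 0]}]}}

```text
invalid input
```

```bash
python3 - <<'E'
from h import *
s=monitor.sense(); print(s['joints'],s['tcp_pos'],s['ee_rot'][:,0],s['time_s'])
E
```

```text
[ 8.94168614e+01  2.20864648e+01  3.87881510e-01 -2.37607983e-02
 -6.84107152e+01 -1.48180233e+01] [0.16580856 0.60200847 0.19877377] [ 9.64049409e-01 -2.65723020e-01  1.15376331e-04] 0.1
```

All fields are probably required in each row.

{"fn": "drive_tool", "kwargs": {"moves": [{"delta_pos": [20, 13, 0], "turn": 0, "claw": 1}, {"delta_pos": [37, 25, 0], "turn": 0, "claw": 1}, {"delta_pos": [37, 25, 0], "turn": 0, "claw": 1}, {"delta_pos": [37, 25, 0], "turn": 0, "claw": 1}, {"delta_pos": [37, 25, 0], "turn": 0, "claw": 1}, {"delta_pos": [37, 25, 0], "turn": 0, "claw": 1}, {"delta_pos": [37, 25, 0], "turn": 0, "claw": 1}, {"delta_pos": [37, 25, 0], "turn": 0, "claw": 1}, {"delta_pos": [37, 25, 0], "turn": 0, "claw": 1}, {"delta_pos": [37, 25, 0], "turn": 0, "claw": 1}, {"delta_pos": [37, 25, 0], "turn": 0, "claw": 1}, {"delta_pos": [20, 14, 0], "turn": 0, "claw": 1}]}}

```text
time_s: 1.6
tcp_pos: [0.4883, 0.2237, 0.1996]
ee_rot: [[0.963, -0.268, -0.001], [-0.268, -0.963, -0.0], [-0.0, 0.001, -1.0]]
wrist_force: [0.2, 0.0, 0.4]
gripper_width: 1.001
gripper_force: 0.0
```

```bash
python3 - <<'E'
from h import *
s=monitor.sense(); print(s['joints'],s['tcp_pos'],s['ee_rot'][:,0],s['time_s'])
E
```

```text
[ 4.19225592e+01  1.35174690e+01 -1.18960962e+01 -2.56555690e-03
 -6.46301791e+01  3.25293572e+01] [0.48828354 0.22370589 0.19956812] [ 9.63400564e-01 -2.68065581e-01 -4.44648030e-04] 1.6
```

{"fn": "drive_tool", "kwargs": {"moves": [{"delta_pos": [0, 0, 0], "turn": -0.168, "claw": 1}, {"delta_pos": [0, 0, 0], "turn": -0.168, "claw": 1}, {"delta_pos": [0, 0, 0], "turn": -0.168, "claw": 1}, {"delta_pos": [0, 0, 0], "turn": 0, "claw": 1}, {"delta_pos": [0, 0, 0], "turn": 0, "claw": 1}]}}

```text
time_s: 2.22
tcp_pos: [0.4875, 0.226, 0.1997]
ee_rot: [[0.973, 0.23, -0.0], [0.23, -0.973, -0.0], [-0.0, 0.0, -1.0]]
wrist_force: [0.2, -0.5, -0.0]
gripper_width: 0.999
gripper_force: 0.0
```

```bash
python3 - <<'E'
from h import *
d=cap('wrist'); np.savez('w1.npz',**d); cv2.imwrite('pics/w1.png',d['color'][:,:,::-1])
s=monitor.sense(); print(s['joints'],s['tcp_pos'],s['ee_rot'][:,0],s['time_s'],d['f'],d['cx'],d['cy'],d['extrinsics'])
E
```

```text
[ 4.21853496e+01  1.35261479e+01 -1.18604816e+01  5.79154032e-04
 -6.46229445e+01  6.11654602e+01] [0.4875363  0.22617835 0.19973507] [ 9.72973473e-01  2.30916869e-01 -1.41976969e-04] 2.275 309.70691628693146 319.6450071713353 200.10050575161526 [[ 2.29317396e-01 -9.29543618e-01 -2.88725119e-01  5.66942794e-01]
 [-9.73351638e-01 -2.19102333e-01 -6.76812873e-02  2.45284005e-01]
 [-3.47638520e-04  2.96551564e-01 -9.55016779e-01  3.85583977e-01]
 [ 0.00000000e+00  0.00000000e+00  0.00000000e+00  1.00000000e+00]]
```

View pics/w1.png

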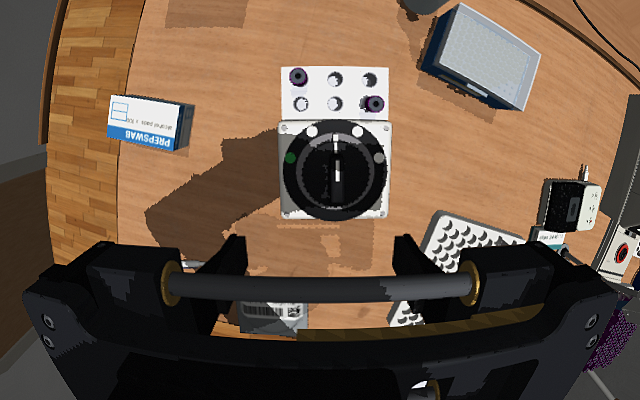

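The wrist view shows the dial centred near (336,172), the green dot at (290,158) and white dots at (312,131), (358,131) and (379,158). Both tubes and the carton are undisturbed. I'll refine the dots and pointer with masks.

```bash
python3 - <<'E'
from h import *
from scipy.optimize import least_squares
d=dict(np.load('w1.npz')); c=d['color']; hsv=cv2.cvtColor(c,cv2.COLOR_RGB2HSV)
cen=lambda m,x,y,r:(lambda M:(M['m10']/M['m00']+x-r,M['m01']/M['m00']+y-r))(cv2.moments(m[y-r:y+r+1,x-r:x+r+1],True))
g=cv2.inRange(hsv,(40,80,40),(90,255,255)); w=cv2.inRange(c,(140,)*3,(255,)*3)
px=[cen(g,290,158,8),cen(w,312,131,7),cen(w,358,131,7),cen(w,379,158,7)]
dots=np.array([onplane(d,*p,.0595,True)[:2] for p in px]); print(px)
f=least_squares(lambda q:np.hypot(*(dots-q).T)-.05,[.51,.21]); ax=f.x; print('axis',ax,f.fun*1000)
a=np.degrees(np.arctan2(dots[:,1]-ax[1],dots[:,0]-ax[0])); print(a)
m=cv2.inRange(c,(150,)*3,(255,)*3)[132:190,326:346]
ys,xs=np.nonzero(m); print(list(zip(xs+326,ys+132)))
t=onplane(d,335.5,138,.0735,True)[:2]; print(t,np.degrees(np.arctan2(*(t-ax)[::-1])))
E
```

```text
[(289.81720430107526, 157.3548387096774), (311.125, 130.09166666666667), (357.9316239316239, 130.17094017094018), (385.2631578947368, 154.42105263157896)]
axis [0.50653471 0.21151754] [ 2.59101066  0.54435034 -2.68751702  4.22172395]
[ 88.90615969  46.96343129 -13.29674498 -58.68009573]
[(np.int64(331), np.int64(134)), (np.int64(334), np.int64(134)), (np.int64(335), np.int64(134)), (np.int64(336), np.int64(134)), (np.int64(337), np.int64(134)), (np.int64(333), np.int64(135)), (np.int64(334), np.int64(135)), (np.int64(335), np.int64(135)), (np.int64(336), np.int64(135)), (np.int64(337), np.int64(135)), (np.int64(338), np.int64(135)), (np.int64(333), np.int64(136)), (np.int64(334), np.int64(136)), (np.int64(335), np.int64(136)), (np.int64(336), np.int64(136)), (np.int64(337), np.int64(136)), (np.int64(338), np.int64(136)), (np.int64(331), np.int64(137)), (np.int64(333), np.int64(137)), (np.int64(334), np.int64(137)), (np.int64(335), np.int64(137)), (np.int64(336), np.int64(137)), (np.int64(337), np.int64(137)), (np.int64(338), np.int64(137)), (np.int64(333), np.int64(138)), (np.int64(3
[... 1731 characters left out ...]
, np.int64(175)), (np.int64(337), np.int64(175)), (np.int64(338), np.int64(175)), (np.int64(339), np.int64(175)), (np.int64(336), np.int64(176)), (np.int64(337), np.int64(176)), (np.int64(338), np.int64(176)), (np.int64(336), np.int64(177)), (np.int64(337), np.int64(177)), (np.int64(338), np.int64(177)), (np.int64(336), np.int64(178)), (np.int64(337), np.int64(178)), (np.int64(338), np.int64(178)), (np.int64(336), np.int64(179)), (np.int64(337), np.int64(179)), (np.int64(338), np.int64(179)), (np.int64(339), np.int64(179)), (np.int64(336), np.int64(180)), (np.int64(337), np.int64(180)), (np.int64(338), np.int64(180)), (np.int64(339), np.int64(180))]
[0.53998047 0.2226427 ] 18.398823741201507
```

{"fn": "drive_tool", "kwargs": {"moves": [{"delta_pos": [7, 8, 0], "turn": 0, "claw": 1}, {"delta_pos": [8, 9, 20], "turn": 0, "claw": 1}, {"delta_pos": [0, 0, 30], "turn": 0, "claw": 1}, {"delta_pos": [0, 0, 20], "turn": 0, "claw": 1}, {"delta_pos": [0, 0, 0], "turn": 0, "claw": 1}, {"delta_pos": [0, 0, 0], "turn": 0, "claw": 1}]}}

```text
time_s: 3.02
tcp_pos: [0.5071, 0.2138, 0.1306]
ee_rot: [[0.972, 0.233, 0.002], [0.233, -0.972, 0.001], [0.002, -0.0, -1.0]]
wrist_force: [0.7, -0.2, 0.8]
gripper_width: 1.003
gripper_force: 0.0
```

```bash
python3 - <<'E'
from h import *
d=cap('wrist'); np.savez('w2.npz',**d); c=d['color'][:,:,::-1].copy(); 
s=monitor.sense(); print(s['tcp_pos'],s['ee_rot'][:,0])
cv2.imwrite('pics/w2.png',cv2.resize(c[150:350,220:460],None,fx=3,fy=3)) 
E
```

```text
[0.50716018 0.21393636 0.13092522] [0.97246634 0.23303275 0.00222466]
```

View pics/w2.png

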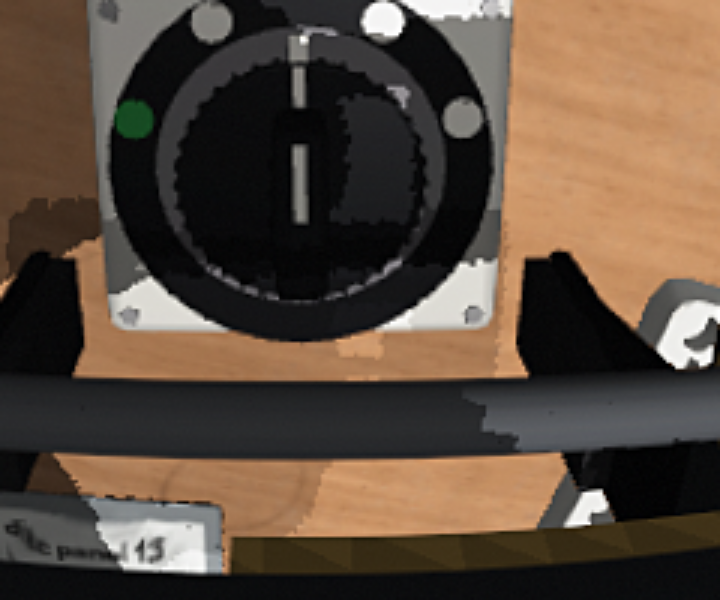

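The close view shows the bar upright at x=300, midway between the fingertips at 78 and 522, so alignment is good. The green dot is at (135,120) and the whites at (212,22), (383,19) and (462,118). I'll recompute the angle and descend.

```bash
python3 - <<'E'
from h import *
from scipy.optimize import least_squares
d=dict(np.load('w2.npz'))
P=lambda x,y,z: onplane(d,220+(x-1)/3,150+(y-1)/3,z,True)[:2]
dots=np.array([P(*p,.0595) for p in [(135,120),(212,22),(383,19),(462,118)]])
f=least_squares(lambda q:np.hypot(*(dots-q).T)-.05,[.51,.21]); ax=f.x; print('axis',ax,f.fun*1000)
print(np.degrees(np.arctan2(dots[:,1]-ax[1],dots[:,0]-ax[0])))
a,b=P(300,145,.0995),P(301,222,.0995); print('bar line',a,b,np.degrees(np.arctan2(*(a-b)[::-1])))
E
```

```text
axis [0.50348468 0.2138488 ] [-0.11410712 -0.09436647  0.23152483 -0.27747767]
[ 85.78735115  42.66530558 -14.50172204 -58.16164319]
bar line [0.5225888  0.21809504] [0.50301965 0.21317047] 14.125183498359222
```

{"fn": "drive_tool", "kwargs": {"moves": [{"delta_pos": [0, 0, 20], "turn": 0, "claw": 0.5}, {"delta_pos": [0, 0, 20], "turn": 0, "claw": 0.5}, {"delta_pos": [0, 0, 13], "turn": 0, "claw": 0.4}, {"delta_pos": [0, 0, 0], "turn": 0, "claw": 0.3}, {"delta_pos": [0, 0, 0], "turn": 0, "claw": 0.3}]}}

```text
time_s: 3.7
tcp_pos: [0.5069, 0.214, 0.0777]
ee_rot: [[0.972, 0.233, 0.002], [0.233, -0.972, 0.001], [0.002, -0.0, -1.0]]
wrist_force: [-1.6, -0.2, 0.9]
gripper_width: 0.515
gripper_force: 0.0
```

{"fn": "drive_tool", "kwargs": {"moves": [{"delta_pos": [-1.5, 0, 0], "turn": 0, "claw": 0.3}, {"delta_pos": [0, 0, 0], "turn": 0, "claw": 0.2}, {"delta_pos": [0, 0, 0], "turn": 0, "claw": 0.1}, {"delta_pos": [0, 0, 0], "turn": 0, "claw": 0}, {"delta_pos": [0, 0, 0], "turn": 0, "claw": 0}, {"delta_pos": [0, 0, 0], "turn": 0, "claw": 0}, {"delta_pos": [0, 0, 0], "turn": 0, "claw": 0}, {"delta_pos": [0, 0, 0], "turn": 0, "claw": 0}]}}

```text
time_s: 4.7
tcp_pos: [0.5051, 0.2134, 0.0772]
ee_rot: [[0.972, 0.233, 0.001], [0.233, -0.972, 0.0], [0.001, -0.0, -1.0]]
wrist_force: [0.7, 0.6, 4.6]
gripper_width: 0.005
gripper_force: 2.0
```

```bash
python3 - <<'E'
from h import *
d=cap('wrist'); w=d['color'][100:340,200:480,::-1]
t=cap('top')['color'][150:270,335:435,::-1]
w=cv2.resize(w,(560,480)); t=cv2.resize(t,(240,288)); t=cv2.copyMakeBorder(t,0,192,0,0,0)
cv2.imwrite('pics/w3.png',np.hstack([w,t])); s=monitor.sense(); print(s['gripper_width'],s['gripper_force'],s['wrist_force'],s['moment'])
E
```

```text
0.003264804081192911 2.253601243188541 [0.02672684 0.28350438 4.73014138] [-0.16346257 -0.05743856 -0.01840413]
```

View pics/w3.png

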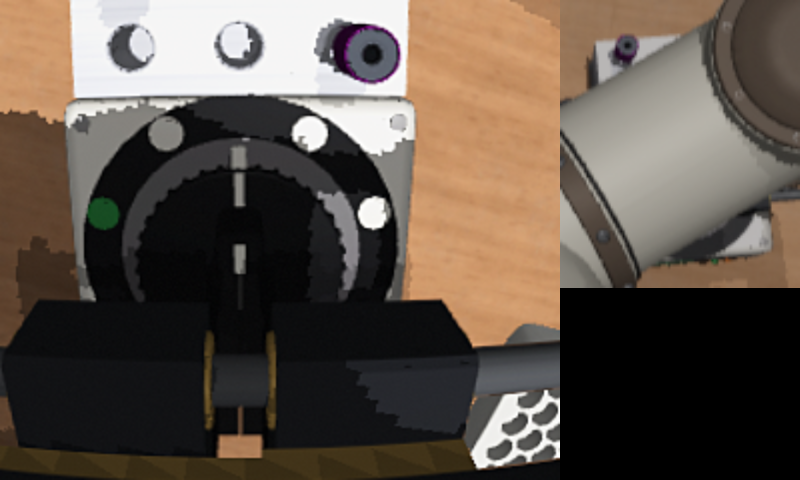

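The fingers look shut: there's a thin dark seam at (240,290), in front of the bar's white line at (240,258). The reported width is also about 0. I'll check heights with the depth images.

```bash
python3 - <<'E'
from h import *
s=monitor.sense(); print(s['gripper_width'],s['tcp_pos'])
def pt(d,u,v,fish):
    z=d['range_z'][int(round(v)),int(round(u))]
    E=np.array(d['extrinsics']); x=(u-d['cx'])/d['f'];y=(v-d['cy'])/d['f']
    if fish:
        r=np.hypot(x,y)+1e-9; c=np.array([x/r*np.tan(r),y/r*np.tan(r),1])*z
    else: c=np.array([x,y,1])*z
    return np.round(E[:3,:3]@c+E[:3,3],4)
d=dict(np.load('top0.npz'))
for n,p in dict(bar=(389,222),bar2=(388,230),skirt=(372,230),skirt2=(400,232),disc=(387,252),plate=(354,205),desk=(330,230)).items(): print('top',n,pt(d,*p,False))
d=dict(np.load('w2.npz'))
for n,p in dict(bar=(300,190),bar2=(300,250),skirt=(220,180),dot=(135,120)).items(): print('w2',n,pt(d,220+p[0]/3,150+p[1]/3,True))
d=cap('wrist')
for n,p in dict(bar=(238,225),line=(240,258),seamL=(230,290),seamR=(250,290),seam=(240,290),low=(240,320),rod=(240,375),skirt=(180,240)).items(): print('w3',n,pt(d,200+p[0]/2,100+p[1]/2,True))
d=cap('scene'); cv2.imwrite('pics/s3.png',cv2.resize(d['color'][170:300,290:430,::-1],None,fx=5,fy=4.5)[:600])
E
```

```text
0.003264804081192911 [0.50510034 0.21337702 0.07709622]
top bar [0.5064 0.2141 0.1012]
top bar2 [0.4929 0.2138 0.0994]
top skirt [0.4918 0.2385 0.0752]
top skirt2 [0.4963 0.1897 0.0751]
top disc [0.4595 0.2059 0.0619]
top plate [0.5335 0.2754 0.0593]
top desk [0.4891 0.311  0.0012]
w2 bar [0.5119 0.2153 0.102 ]
w2 bar2 [0.4953 0.2113 0.0995]
w2 skirt [0.4997 0.2352 0.0733]
w2 dot [0.5074 0.2631 0.061 ]
w3 bar [0.5251 0.2192 0.0914]
w3 line [0.519  0.2171 0.1012]
w3 seamL [0.5139 0.2186 0.1125]
w3 seamR [0.515  0.2134 0.1121]
w3 seam [0.5146 0.2161 0.1127]
w3 low [0.5119 0.2154 0.1245]
w3 rod [0.5362 0.2213 0.1879]
w3 skirt [0.5096 0.235  0.0738]
```

View pics/s3.png

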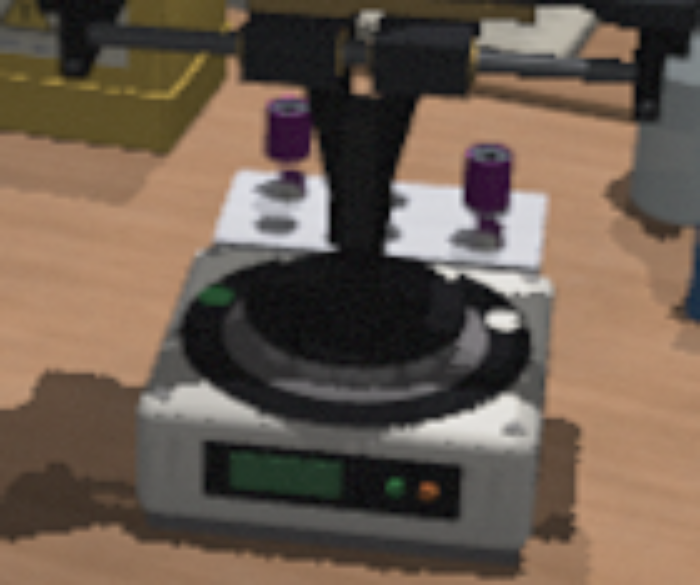

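```bash
python3 - <<'E'
from h import *
def cloud(d,fish):
    v,u=np.mgrid[0:400,0:640]; x=(u-d['cx'])/d['f'];y=(v-d['cy'])/d['f']; z=d['range_z']
    if fish:
        r=np.hypot(x,y)+1e-9; k=np.tan(np.minimum(r,1.4))/r; x=x*k;y=y*k
    E=np.array(d['extrinsics']); return np.stack([x*z,y*z,z],-1)@E[:3,:3].T+E[:3,3]
def local(C,t,ax=(.972,.233)):
    dx=C[...,0]-t[0];dy=C[...,1]-t[1]; return dx*ax[0]+dy*ax[1], dx*ax[1]-dy*ax[0]
for nm,fish,t,d in [('w2',True,(.5071,.2139),dict(np.load('w2.npz'))),('now wrist',True,(.5051,.2134),cap('wrist')),('now scene',False,(.5051,.2134),cap('scene'))]:
    C=cloud(d,fish); a,b=local(C,t); ok=(d['range_z']>0)&(abs(a)<.03)&(abs(b)<.07)
    print(nm)
    for z0 in np.arange(.07,.18,.008):
        m=ok&(C[...,2]>=z0)&(C[...,2]<z0+.008)
        if m.sum()>5: print(f'{z0:.3f} n{m.sum()} a[{a[m].min()*1e3:.0f},{a[m].max()*1e3:.0f}] b[{b[m].min()*1e3:.0f},{b[m].max()*1e3:.0f}] innerb {np.round(np.sort(abs(b[m]))[:2]*1e3,1)}')
E
```

```text
w2
0.070 n3839 a[-30,30] b[-35,35] innerb [0.2 0.2]
0.078 n51 a[16,20] b[-8,6] innerb [0.2 0.2]
0.086 n40 a[16,20] b[-8,6] innerb [0.2 0.2]
0.094 n1077 a[-26,20] b[-8,7] innerb [0.2 0.2]
0.102 n8 a[-8,7] b[-5,2] innerb [0.2 1. ]
0.150 n163 a[-9,11] b[-52,52] innerb [42.7 42.7]
0.158 n426 a[-10,12] b[-53,52] innerb [42.4 42.5]
0.166 n437 a[-9,12] b[-53,52] innerb [42.3 42.4]
0.174 n513 a[-5,12] b[-54,53] innerb [42.4 42.4]
now wrist
0.070 n4409 a[-14,30] b[-36,35] innerb [0.3 0.3]
0.078 n96 a[18,22] b[-8,6] innerb [0.3 0.3]
0.086 n102 a[18,22] b[-8,6] innerb [0.2 0.2]
0.094 n547 a[9,22] b[-9,8] innerb [0.2 0.2]
0.102 n213 a[9,18] b[-10,9] innerb [0.2 0.2]
0.110 n217 a[9,12] b[-10,8] innerb [0.2 0.2]
0.118 n261 a[3,12] b[-10,8] innerb [0.1 0.1]
0.126 n229 a[7,12] b[-8,7] innerb [0.1 0.1]
0.134 n234 a[9,12] b[-7,7] innerb [0.1 0.1]
0.142 n236 a[-10,12] b[-6,5] innerb [0.1 0.1]
0.150 n196 a[-12,-1] b[-6,5] innerb [0.1 0.1]
0.158 n61 a[-5,6] b[-6,5] innerb [4.4 4.5]
0.166 n34 a[2,9] b[-6,5] innerb [4.4 4.5]
0.174 n51 a[-27,15] b[-6,70] innerb [4.4 4.4]
now scene
0.070 n613 a[-30,30] b[-35,35] innerb [0.4 0.5]
0.078 n49 a[-27,18] b[-6,8] innerb [0.6 0.6]
0.086 n45 a[-28,-4] b[-6,8] innerb [0.4 0.4]
0.094 n89 a[-28,4] b[-8,9] innerb [0. 0.]
0.102 n55 a[-14,1] b[-8,9] innerb [0.2 0.3]
0.110 n58 a[-15,-1] b[-8,10] innerb [0.2 0.4]
0.118 n58 a[-14,-2] b[-9,10] innerb [0.  0.1]
0.126 n71 a[-14,-0] b[-12,12] innerb [0.6 0.7]
0.134 n74 a[-14,-8] b[-12,14] innerb [0. 0.]
0.142 n120 a[-14,9] b[-14,15] innerb [0.  0.1]
0.150 n76 a[-15,2] b[-16,16] innerb [1.6 4.6]
0.158 n29 a[-15,1] b[-17,18] innerb [4.7 4.7]
0.174 n10 a[-29,7] b[-5,47] innerb [4.6 4.7]
```

The depth data puts the fingertips about 20 mm higher than the reported TCP, so the fingers shut just above the bar. I'll lift, open and measure the real tip height.

{"fn": "drive_tool", "kwargs": {"moves": [{"delta_pos": [0, 0, -20], "turn": 0, "claw": 0}, {"delta_pos": [0, 0, -20], "turn": 0, "claw": 0.3}, {"delta_pos": [0, 0, 0], "turn": 0, "claw": 0.5}, {"delta_pos": [0, 0, 0], "turn": 0, "claw": 0.5}, {"delta_pos": [0, 0, 0], "turn": 0, "claw": 0.5}]}}

```text
time_s: 5.62
tcp_pos: [0.504, 0.2128, 0.1154]
ee_rot: [[0.973, 0.233, -0.002], [0.233, -0.973, -0.001], [-0.002, 0.001, -1.0]]
wrist_force: [-0.5, 0.1, -0.2]
gripper_width: 0.374
gripper_force: 0.0
```

```bash
python3 - <<'E'
from h import *
s=monitor.sense(); t=s['tcp_pos']; print(t,s['gripper_width'],s['time_s'])
for nm in('wrist','scene'):
    d=cap(nm); fish=nm=='wrist'
    v,u=np.mgrid[0:400,0:640]; x=(u-d['cx'])/d['f'];y=(v-d['cy'])/d['f']; z=d['range_z']
    if fish:
        r=np.hypot(x,y)+1e-9; k=np.tan(np.minimum(r,1.4))/r; x=x*k;y=y*k
    E=np.array(d['extrinsics']); C=np.stack([x*z,y*z,z],-1)@E[:3,:3].T+E[:3,3]
    dx=C[...,0]-t[0];dy=C[...,1]-t[1]; a,b=dx*.972+dy*.233,dx*.233-dy*.972
    for sg in(-1,1):
        m=(z>0)&(abs(a)<.015)&(b*sg>.012)&(b*sg<.045)&(C[...,2]>.085)
        q=C[m][:,2]; print(nm,sg,m.sum(),'tip z',np.round(np.sort(q)[:8]-t[2],4), 'b',np.round(b[m][np.argsort(q)[:4]],4))
    if fish: cv2.imwrite('pics/w4.png',np.hstack([d['color'][100:350,170:490,::-1]]))
    else: cv2.imwrite('pics/s4.png',cv2.resize(d['color'][150:280,290:430,::-1],None,fx=4,fy=4))
E
```

```text
[0.50398447 0.21275787 0.11543771] 0.3737180799002478 5.625
wrist -1 1602 tip z [0.0236 0.0237 0.0239 0.0239 0.024  0.024  0.0241 0.0241] b [-0.0171 -0.0205 -0.0171 -0.0171]
wrist 1 2170 tip z [0.0229 0.0239 0.0239 0.0239 0.024  0.0242 0.0242 0.0243] b [0.0187 0.0225 0.0157 0.0158]
scene -1 582 tip z [0.0215 0.0224 0.0226 0.0228 0.0231 0.0232 0.0233 0.0234] b [-0.0262 -0.0185 -0.0244 -0.0199]
scene 1 689 tip z [0.0211 0.0221 0.0227 0.0231 0.0233 0.0233 0.0237 0.0244] b [0.0256 0.0195 0.0226 0.0211]
```

View pics/s4.png

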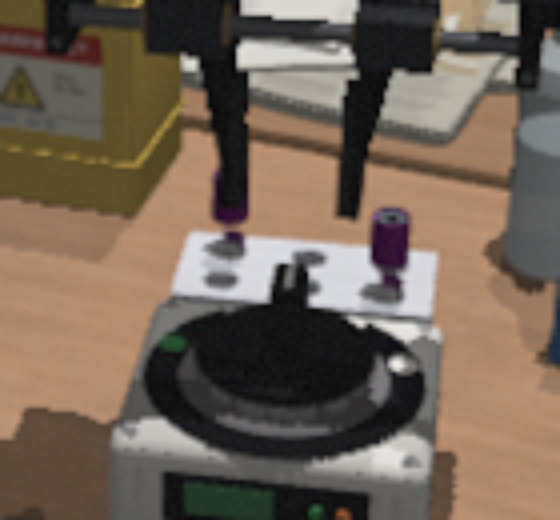

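The scene view shows the open fingers straddling above the bar at (290,285), with the tips about 22 mm above the reported TCP. I'll allow for that offset and descend until the reported z is about 0.058, which puts the tips at about 0.080.

{"fn": "drive_tool", "kwargs": {"moves": [{"delta_pos": [1, 0, 15], "turn": 0, "claw": 0.5}, {"delta_pos": [0, 0, 15], "turn": 0, "claw": 0.5}, {"delta_pos": [0, 0, 12], "turn": 0, "claw": 0.5}, {"delta_pos": [0, 0, 10], "turn": 0, "claw": 0.5}, {"delta_pos": [0, 0, 5], "turn": 0, "claw": 0.5}, {"delta_pos": [0, 0, 0], "turn": 0, "claw": 0.5}]}}

```text
time_s: 6.48
tcp_pos: [0.5057, 0.2134, 0.0595]
ee_rot: [[0.972, 0.233, -0.0], [0.233, -0.972, -0.0], [-0.0, 0.0, -1.0]]
wrist_force: [0.3, -0.0, 0.3]
gripper_width: 0.497
gripper_force: 0.0
```

{"fn": "drive_tool", "kwargs": {"moves": [{"delta_pos": [0, 0, 0], "turn": 0, "claw": 0.3}, {"delta_pos": [0, 0, 0], "turn": 0, "claw": 0.2}, {"delta_pos": [0, 0, 0], "turn": 0, "claw": 0.1}, {"delta_pos": [0, 0, 0], "turn": 0, "claw": 0}, {"delta_pos": [0, 0, 0], "turn": 0, "claw": 0}, {"delta_pos": [0, 0, 0], "turn": 0, "claw": 0}, {"delta_pos": [0, 0, 0], "turn": 0, "claw": 0}]}}

```text
time_s: 7.35
tcp_pos: [0.5058, 0.2134, 0.0599]
ee_rot: [[0.972, 0.233, 0.0], [0.233, -0.972, -0.0], [0.0, 0.0, -1.0]]
wrist_force: [-0.2, -0.1, 1.9]
gripper_width: 0.157
gripper_force: 30.0
```

Gripped: 13.7 mm wide at 30 N. Next I lift about 9.5 mm.

{"fn": "drive_tool", "kwargs": {"moves": [{"delta_pos": [0, 0, -2], "turn": 0, "claw": 0}, {"delta_pos": [0, 0, -2], "turn": 0, "claw": 0}, {"delta_pos": [0, 0, -2], "turn": 0, "claw": 0}, {"delta_pos": [0, 0, -2], "turn": 0, "claw": 0}, {"delta_pos": [0, 0, -1.5], "turn": 0, "claw": 0}, {"delta_pos": [0, 0, 0], "turn": 0, "claw": 0}]}}

```text
time_s: 8.1
tcp_pos: [0.5058, 0.2134, 0.0695]
ee_rot: [[0.972, 0.233, 0.0], [0.233, -0.972, -0.0], [0.0, 0.0, -1.0]]
wrist_force: [1.8, -0.2, -1.1]
gripper_width: 0.158
gripper_force: 30.0
```

{"fn": "drive_tool", "kwargs": {"moves": [{"delta_pos": [0, 0, 0], "turn": -0.05, "claw": 0}, {"delta_pos": [0, 0, 0], "turn": -0.1, "claw": 0}, {"delta_pos": [0, 0, 0], "turn": -0.1, "claw": 0}, {"delta_pos": [0, 0, 0], "turn": -0.1, "claw": 0}, {"delta_pos": [0, 0, 0], "turn": -0.1, "claw": 0}, {"delta_pos": [0, 0, 0], "turn": -0.05, "claw": 0}, {"delta_pos": [0, 0, 0], "turn": 0, "claw": 0}]}}

```text
time_s: 8.98
tcp_pos: [0.5054, 0.2143, 0.0695]
ee_rot: [[0.742, 0.67, -0.0], [0.67, -0.742, 0.001], [0.001, -0.001, -1.0]]
wrist_force: [-1.8, 3.3, 0.7]
gripper_width: 0.158
gripper_force: 30.0
```

{"fn": "drive_tool", "kwargs": {"moves": [{"delta_pos": [0, 0, 0], "turn": -0.05, "claw": 0}, {"delta_pos": [0, 0, 0], "turn": -0.1, "claw": 0}, {"delta_pos": [0, 0, 0], "turn": -0.1, "claw": 0}, {"delta_pos": [0, 0, 0], "turn": -0.1, "claw": 0}, {"delta_pos": [0, 0, 0], "turn": -0.1, "claw": 0}, {"delta_pos": [0, 0, 0], "turn": -0.1, "claw": 0}, {"delta_pos": [0, 0, 0], "turn": -0.1, "claw": 0}, {"delta_pos": [0, 0, 0], "turn": -0.06, "claw": 0}, {"delta_pos": [0, 0, 0], "turn": -0.05, "claw": 0}, {"delta_pos": [0, 0, 0], "turn": 0, "claw": 0}]}}

```text
time_s: 10.22
tcp_pos: [0.504, 0.2149, 0.0691]
ee_rot: [[0.077, 0.997, -0.002], [0.997, -0.077, 0.002], [0.002, -0.003, -1.0]]
wrist_force: [-6.3, 6.7, 1.5]
gripper_width: 0.157
gripper_force: 30.0
```

```bash
python3 - <<'E'
from h import *
s=monitor.sense(); print(np.degrees(np.arctan2(s['ee_rot'][1,0],s['ee_rot'][0,0])),s['joints'],s['moment'])
d=cap('wrist'); cv2.imwrite('pics/w5.png',cv2.resize(d['color'][60:340,160:480,::-1],None,fx=2,fy=2))
E
```

```text
85.60978923253217 [ 39.94218087  22.23119771 -20.20917169  -0.23035045 -47.60075715
 135.82311348] [ 2.0066606   1.95242432 -0.03489911]
```

View pics/w5.png

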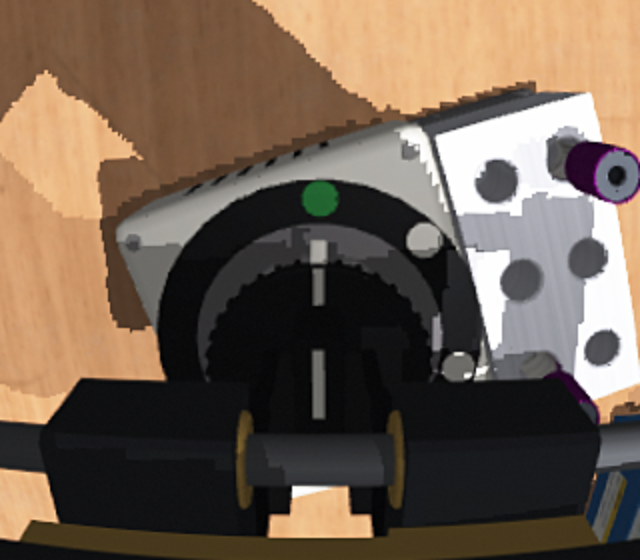

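The pointer at (318,250) lines up with the green dot at (320,198). I'll relieve the side load, then lower gently to feel for the slot.

{"fn": "drive_tool", "kwargs": {"moves": [{"delta_pos": [1, -1.5, 0], "turn": 0, "claw": 0}, {"delta_pos": [0, 0, 1], "turn": 0, "claw": 0}, {"delta_pos": [0, 0, 1], "turn": 0, "claw": 0}, {"delta_pos": [0, 0, 1], "turn": 0, "claw": 0}, {"delta_pos": [0, 0, 1], "turn": 0, "claw": 0}, {"delta_pos": [0, 0, 0], "turn": 0, "claw": 0}]}}

```text
time_s: 11.02
tcp_pos: [0.5039, 0.215, 0.0658]
ee_rot: [[0.076, 0.997, -0.0], [0.997, -0.076, 0.001], [0.001, -0.0, -1.0]]
wrist_force: [-4.2, 3.9, 5.0]
gripper_width: 0.16
gripper_force: 30.0
```

Blocked on the teeth at 5.9 mm up with 5 N. I'll raise it, turn 3° and probe again.

{"fn": "drive_tool", "kwargs": {"moves": [{"delta_pos": [1, -1, -2.5], "turn": 0, "claw": 0}, {"delta_pos": [0, 0, 0], "turn": -0.052, "claw": 0}, {"delta_pos": [0, 0, 1], "turn": 0, "claw": 0}, {"delta_pos": [0, 0, 1.5], "turn": 0, "claw": 0}, {"delta_pos": [0, 0, 0], "turn": 0, "claw": 0}]}}

```text
time_s: 11.65
tcp_pos: [0.5037, 0.2152, 0.0659]
ee_rot: [[0.024, 1.0, 0.0], [1.0, -0.024, -0.001], [-0.001, 0.0, -1.0]]
wrist_force: [-0.5, -1.3, 5.1]
gripper_width: 0.16
gripper_force: 30.0
```

{"fn": "drive_tool", "kwargs": {"moves": [{"delta_pos": [0, 0, -2.5], "turn": 0, "claw": 0}, {"delta_pos": [0, 0, 0], "turn": -0.052, "claw": 0}, {"delta_pos": [0, 0, 1], "turn": 0, "claw": 0}, {"delta_pos": [0, 0, 1.5], "turn": 0, "claw": 0}, {"delta_pos": [0, 0, 0], "turn": 0, "claw": 0}]}}

```text
time_s: 12.28
tcp_pos: [0.5035, 0.2152, 0.0659]
ee_rot: [[-0.028, 1.0, 0.0], [1.0, 0.028, -0.001], [-0.001, 0.0, -1.0]]
wrist_force: [-0.1, -3.5, 5.1]
gripper_width: 0.16
gripper_force: 30.0
```

{"fn": "drive_tool", "kwargs": {"moves": [{"delta_pos": [-1, 0, -2.5], "turn": 0, "claw": 0}, {"delta_pos": [0, 0, 0], "turn": 0.08, "claw": 0}, {"delta_pos": [0, 0, 0], "turn": 0.077, "claw": 0}, {"delta_pos": [0, 0, 0], "turn": 0, "claw": 0}, {"delta_pos": [0, 0, 1], "turn": 0, "claw": 0}, {"delta_pos": [0, 0, 2], "turn": 0, "claw": 0}, {"delta_pos": [0, 0, 0], "turn": 0, "claw": 0}]}}

```text
time_s: 13.15
tcp_pos: [0.5039, 0.2151, 0.0655]
ee_rot: [[0.127, 0.992, 0.001], [0.992, -0.127, 0.001], [0.001, 0.001, -1.0]]
wrist_force: [0.2, -0.2, 4.0]
gripper_width: 0.154
gripper_force: 30.0
```

{"fn": "drive_tool", "kwargs": {"moves": [{"delta_pos": [0, 0, 1], "turn": 0, "claw": 0}, {"delta_pos": [0, 0, 0], "turn": 0, "claw": 0}]}}

```text
time_s: 13.4
tcp_pos: [0.5039, 0.2151, 0.0645]
ee_rot: [[0.128, 0.992, 0.002], [0.992, -0.128, 0.001], [0.001, 0.001, -1.0]]
wrist_force: [0.3, 0.2, 4.1]
gripper_width: 0.156
gripper_force: 30.0
```

It moves down at a constant 4 N, so it's in the slot. I'll continue to home at z≈0.0599.

{"fn": "drive_tool", "kwargs": {"moves": [{"delta_pos": [0, 0, 1], "turn": 0, "claw": 0}, {"delta_pos": [0, 0, 1], "turn": 0, "claw": 0}, {"delta_pos": [0, 0, 1], "turn": 0, "claw": 0}, {"delta_pos": [0, 0, 1], "turn": 0, "claw": 0}, {"delta_pos": [0, 0, 0.5], "turn": 0, "claw": 0}, {"delta_pos": [0, 0, 0], "turn": 0, "claw": 0}]}}

```text
time_s: 14.15
tcp_pos: [0.5039, 0.2151, 0.0602]
ee_rot: [[0.129, 0.992, 0.001], [0.992, -0.129, 0.001], [0.001, 0.001, -1.0]]
wrist_force: [-0.3, 0.6, 8.0]
gripper_width: 0.16
gripper_force: 30.2
```

{"fn": "drive_tool", "kwargs": {"moves": [{"delta_pos": [0, 0, 0.7], "turn": 0, "claw": 0}, {"delta_pos": [0, 0, 0.5], "turn": 0, "claw": 0}, {"delta_pos": [0, 0, 0], "turn": 0, "claw": 0}]}}

```text
time_s: 14.52
tcp_pos: [0.504, 0.2152, 0.0599]
ee_rot: [[0.129, 0.992, 0.002], [0.992, -0.129, 0.001], [0.001, 0.001, -1.0]]
wrist_force: [-1.9, 0.6, 12.2]
gripper_width: 0.154
gripper_force: 30.2
```

It stops at the home height of 0.0599. I'll relax the press, release to part open (the fingers stay inside the skirt) and rise.

{"fn": "drive_tool", "kwargs": {"moves": [{"delta_pos": [0, 0, -1.5], "turn": 0, "claw": 0}, {"delta_pos": [0, 0, 0], "turn": 0, "claw": 0.4}, {"delta_pos": [0, 0, 0], "turn": 0, "claw": 0.45}, {"delta_pos": [0, 0, 0], "turn": 0, "claw": 0.45}, {"delta_pos": [0, 0, 0], "turn": 0, "claw": 0.45}, {"delta_pos": [0, 0, -10], "turn": 0, "claw": 0.45}, {"delta_pos": [0, 0, -25], "turn": 0, "claw": 0.45}, {"delta_pos": [0, 0, -40], "turn": 0, "claw": 0.45}, {"delta_pos": [0, 0, -40], "turn": 0, "claw": 0.45}, {"delta_pos": [0, 0, -20], "turn": 0, "claw": 0.45}, {"delta_pos": [0, 0, 0], "turn": 0, "claw": 0.45}]}}

```text
time_s: 15.9
tcp_pos: [0.5043, 0.2153, 0.197]
ee_rot: [[0.128, 0.992, 0.004], [0.992, -0.128, 0.003], [0.004, 0.004, -1.0]]
wrist_force: [-0.1, -0.6, -1.0]
gripper_width: 0.449
gripper_force: 0.0
```

```bash
python3 - <<'E'
from h import *
d=cap('wrist'); c=d['color']; cv2.imwrite('pics/w6.png',cv2.resize(c[60:340,160:480,::-1],None,fx=2,fy=2))
E=np.array(d['extrinsics']); v,u=np.mgrid[0:400,0:640]; x=(u-d['cx'])/d['f'];y=(v-d['cy'])/d['f']; z=d['range_z']
r=np.hypot(x,y)+1e-9;k=np.tan(np.minimum(r,1.4))/r; C=np.stack([x*k*z,y*k*z,z],-1)@E[:3,:3].T+E[:3,3]
rr=np.hypot(C[...,0]-.504,C[...,1]-.2145)
print('skirt z',np.median(C[(rr>.015)&(rr<.03)&(C[...,2]<.09)&(C[...,2]>.05)][:,2]),'bar z',np.median(C[(rr<.006)&(C[...,2]<.12)][:,2]), monitor.sense()['time_s'])
E
```

```text
skirt z 0.073445205529521 bar z 0.10040535009264903 15.95
```

View pics/w6.png

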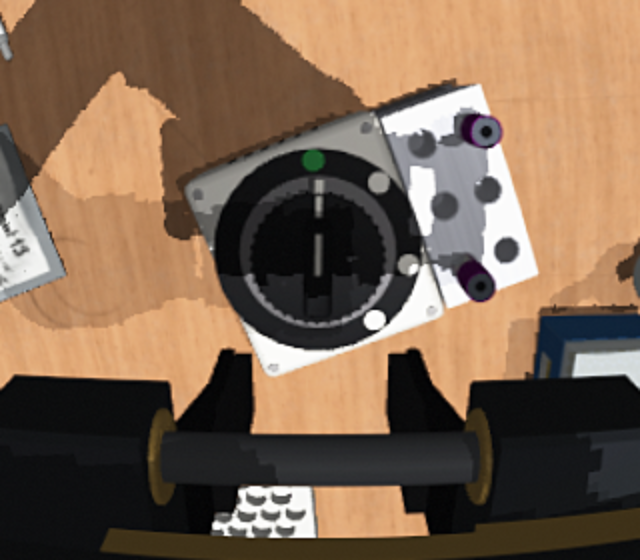

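The dial is home: the skirt is at 73.4 mm, as at the start. The pointer at (318,190) is by the green dot at (313,160), and the tubes at (482,131) and (477,281) are in place. The gripper is clear.

```bash
python3 -c "
from station import ticket
print(ticket.finish_job())"
```

```text
the job is handed in; nothing more can be done
None
```

The dial was lifted, turned to the green slot (about 3° short of the dot), pushed fully home and released, and the job is handed in at about 16 s; one early grip attempt missed and closed on top of the bar (about 5 N), because the fingertips sit about 22 mm above the reported TCP.

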